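# Sign out the pocket tester

## Robot

A 6-joint arm with a two-finger parallel gripper is mounted at the origin on the work surface; the furniture and walls round the work are solid. World frame = base frame: x ahead of the robot, y to its left, z up, the work surface at z = 0. Lengths are in m, angles in rad, forces in N, time in s.
With the tool pointing down it reaches from about 0.275 to 1 m from the base axis. Payload 8.4 kg.
Tool frame: the origin (TCP) lies on the centre line of the jaws, within the pads' length; the fingertips stand 25 mm ahead of it and the grasp point (between the pads) lies 6 mm ahead of it (r.tcp_to_tips is the distance from the TCP to the fingertips, in m); z points along the fingers, y is the line along which they close (so a half turn about z gives the same grasp; the last joint's range is limited). The gripper opens to 85 mm and grips with 20 to 120 N. Pads are 22 mm wide; open, the fingers measure 114 mm over their backs; the gripper's body (76 mm by 85 mm) begins 54 mm behind the grasp point. The pads swing forward as they close: fully open they stand 13 mm farther back than shut.
Start: joints at [1.19, 0.353, 1.633, -0, 1.155, -0.002], TCP at [0.231, 0.581, 0.256] pointing down, gripper open.
Joint ranges: [-2.63, 2.63], [-0.92, 2.1], [0.06, 2.66], [-1.3, 4.44], [0, 2.69], [-3.02, 3.02]. Speed limits (rad/s): [2.22, 2.22, 2.79, 3.14, 3.14, 3.14].

## Interface

Orientations are given as [roll, pitch, yaw] about the fixed x, y, z axes, in that order (R = Rz(yaw) Ry(pitch) Rx(roll)).
In Python, from bench import r gives the robot as it stands.
- The arm moves only by the shell command python3 -m creep 'ROWS' [OPENING] [FORCE]. ROWS is JSON, a list of rows, each a list of 2 entries, a list of its own where there are three numbers: the shift along the tool's x, y, z in m, then the turn, a rotation vector about the tool's x, y, z in rad. A call has 1 to 12 rows; each row is the pose to reach, as a shift and turn from the pose commanded when the call began, along the tool's axes at that moment; what a row does not reach only later rows make up. A row lasts 1/10 s, in which the tool goes at most 50 mm and 8.59 degrees, less where a joint would pass 70% of its speed; a pose out of reach is approached as far as the arm can. A call with a gripper value outside its range is refused whole. OPENING is the opening, from -1 (shut) to 1 (fully open), set as the call begins (- or left out, the last holds). The fingers move at their own pace and stop on an object; FORCE is the grip in N (left out, the last holds). Time passes only in rows, so rows that repeat a pose let the fingers close. It gives the time, the measured TCP pose, the force, the opening and the grip force at its end, in the units of the state.
- r.get_state(): the state, without advancing time (a new reading comes with each control period).
- r.capture(name): name is "side" or "top" or "wrist"; returns a dict with "pixels" (420x560x3 uint8, blue, green, red), "K" (3x3 intrinsics, pixels), "extrinsics" (4x4, takes a point from world to camera coordinates). Camera axes: x right, y down, z forward; pixel columns grow to the right and rows downward; lengths in m; the calibration is good to about 2 mm. The wrist camera is an equidistant fisheye: a pixel r from the principal point sees the ray r / f radians off the axis. A picture is of the moment at which its call begins. There is no depth.
- r.finish_job(): hands the job in; it is judged then, once.
The state is a dict: "time": time; "joint_positions": joint angles; "qd": joint speeds; "effort": joint torques, N m; "tcp_pos": TCP position; "eef_rot": TCP orientation; "ft_force": force on the tool from outside, world axes, zero at the start; "moment": the same for the moment, N m; "width": finger opening in m; "finger_force": force on a finger pad.
Only numpy, scipy, OpenCV 4.12 (cv2) and the standard library are available. Lean on these libraries where they do the work, as an engineer would, in place of code of your own. Each camera call takes 0.05 s, during which the arm holds its last target. There are 200 camera calls.

## Task

Sign out the pocket tester: first hang its tally on the post by the eye, down to the foot, and let it go. Then draw the tester out of its slanting holder, turn it upright with the steel stem pointing straight down, and finish while still holding it there, still, with the stem's tip at least 10 cm above the worktop. Leave the jar and the loose lid where they stand.

Things in the scene. Friction and masses are not known exactly. Their poses are not given: they have to be found in the camera images.
- tally: loose dark metal tally, flat on the worktop: plate 6 mm thick, x -45 to +48 mm, 30 mm wide in y (36 round the eye). Round 20 mm eye through it at x +30. Upright finger rib to grip by: x -43 to -11 mm, 12 mm thick in y (centred on y 0), top 29 mm above the underside. 60 g. Origin: underside, on the long centre line; z up. May lie at any heading on the post
- tally_eye (a point): centre of the tally's eye, mid-thickness (3 mm above the underside)
- post: upright round post, fixed: 10 mm diameter, domed tip 67 mm above the worktop, on a disc foot 44 mm across and 6 mm high (a small collar, 16 mm across, rises 3 mm more round the post). Origin: underside, on the axis; z up. Stands clear all round
- post_tip (a point): top of the post's dome, on its axis, 67 mm above the worktop
- holder: grey slanting holder, fixed: base 96 x 70 x 10 mm (x -50 to +46) with a square sleeve, 26 mm outside, 11 mm bore, 80 mm long, leaning 45 degrees. The bore's axis lies in the holder's xz plane and points out of the mouth along (-0.707, 0, 0.707) in the holder's axes. Origin: underside of the base, z up. Its -x side faces toward the robot's side of the bench
- mouth (a point): centre of the sleeve's mouth: 24.6 mm toward the holder's -x from its origin, 80.6 mm above the worktop
- tester: black pocket tester, loose in the sleeve: handle 24 (own x) x 16 (y) x 85 mm, round steel stem 8 mm thick, 75 mm long. Origin: stem tip; z runs up the stem (0 to 75 mm) and handle (75 to 160). In the holder all the stem is inside, the handle all outside, its shoulder on the mouth; z leans as the bore, sagging 2 to 3 degrees more; y is level, along the holder's y. Draw it 75 mm to free it. 70 g
- tester_tip (a point): tip of the tester's steel stem (the body's origin)
- tester_top (a point): middle of the handle's free end, 160 mm from the tip
- tap_right: tall fixed tap, an obstacle: column 40 mm thick rises at own (57, 25) mm from the origin; a cross handle stands out from it to own y -55 mm, 85 to 145 mm up; the gooseneck tops out 377 mm above the worktop and comes down at own (-79, 25). Origin on the worktop, z up
- tap_left: the other tall fixed tap, mirrored, an obstacle 377 mm high: column at own (57, -25) mm from the origin, handle to own y +55 mm, gooseneck down at own (-79, -25). Both taps stand at the sink, left of the work
- lid: bystander: loose ribbed jar lid lying flat, 51 mm across, 12 mm high; origin at the underside
- jar: bystander: small specimen jar with its lid on, 51 mm across, 59 mm high; origin at the underside
There are look-alikes about, which are no part of the job. There is more than one size of the tester; the one meant has the size given above.

How it is judged:
By the outcome, as a careful person would: the job done as asked, in the order asked, and still so for the second after the job is handed in, while the arm keeps its last pose, push and grip.
It also fails if it takes over 64 s, if anything falls off the work surface, if the arm or the gripper's body presses on something with over 40 N, if the wrist force passes 120 N, or if a joint passes its speed limit or range.

## Working session

There is one attempt and no reset: what is moved stays moved. The work goes in short steps, Python scripts to look and compute and a shell command to move; the robot and the scene stay as the last step left them, time stands still between calls to the robot, and variables do not carry over. Pictures are saved under pics/ and viewed, at most 10 in all, crops included, and the job is handed in when it is done.

```bash
ls; mkdir -p pics
python3 - <<'E'
from bench import r
import cv2, numpy as np
for n in ["side","top","wrist"]:
    c=r.capture(n); cv2.imwrite(f"pics/{n}0.png",c["pixels"])
    print(n,c["K"],np.round(c["extrinsics"],4).tolist())
print(r.get_state(), r.tcp_to_tips)
a=cv2.imread("pics/side0.png");b=cv2.imread("pics/top0.png")
cv2.imwrite("pics/both.png",cv2.resize(np.vstack([a,b]),None,fx=.71,fy=.71))
E
```

```text
pics
side [[522.11932382   0.         279.87546355]
 [  0.         522.11932382 208.62219426]
 [  0.           0.           1.        ]] [[0.996, -0.0895, -0.0016, -0.4734], [-0.047, -0.5076, -0.8603, 0.1129], [0.0762, 0.857, -0.5097, 1.4851], [0.0, 0.0, 0.0, 1.0]]
top [[524.22415618   0.         272.93253346]
 [  0.         524.22415618 207.430996  ]
 [  0.           0.           1.        ]] [[0.0243, -0.9997, 0.0046, -0.0787], [-0.9891, -0.0247, -0.1452, 0.484], [0.1452, -0.0011, -0.9894, 1.6207], [0.0, 0.0, 0.0, 1.0]]
wrist [[325.1922621    0.         279.90133882]
 [  0.         325.1922621  206.77586248]
 [  0.           0.           1.        ]] [[0.3699, 0.9291, -0.0024, -0.6237], [0.8972, -0.3566, 0.2605, -0.0339], [0.2412, -0.0985, -0.9655, 0.3793], [0.0, 0.0, 0.0, 1.0]]
{'time': 0.15, 'joint_positions': array([ 1.18961331e+00,  3.53512159e-01,  1.63395697e+00, -1.35728163e-05,
        1.15519771e+00, -2.41151619e-03]), 'qd': array([ 3.62934036e-04, -8.34515520e-04, -8.85972855e-04, -2.53510501e-05,
       -3.42295932e-03,  2.07160021e-03]), 'effort': array([-6.96147945e-04, -6.05634999e+01, -3.42338490e+01, -1.32339310e-04,
        6.06010333e-03, -4.59489854e-05]), 'tcp_pos': array([0.23099806, 0.58038533, 0.2557224 ]), 'eef_rot': array([-3.14051844e+00,  9.82108165e-06,  2.76282665e+00]), 'ft_force': array([ 0.44128291,  0.08734193, -0.59161686]), 'moment': array([ 0.02638023, -0.06544386,  0.00247112]), 'finger_force': 0.0, 'width': 0.08559697253196792} 0.025
```

View pics/top0.png

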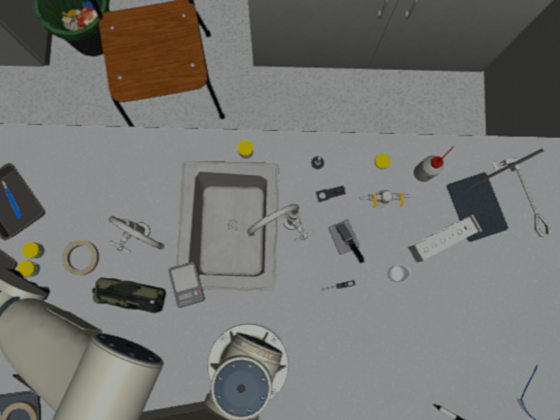

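View pics/side0.png

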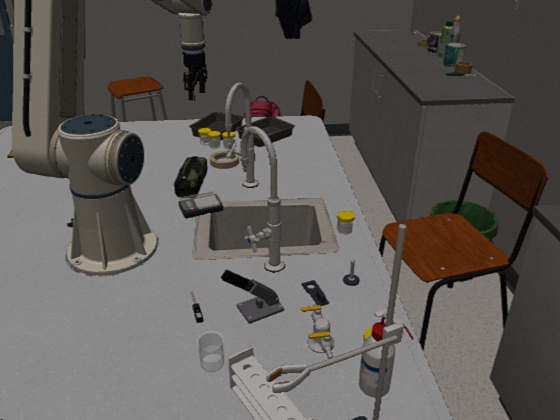

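The top view shows the post at about (317,161), the tally at (330,193), the holder with the tester at (345,240), and a small look-alike at (340,285). Zooming in on the work area in both views.

```bash
python3 - <<'E'
import cv2, numpy as np
a=cv2.imread("pics/top0.png")[145:275,290:400]
b=cv2.imread("pics/side0.png")[245:345,210:370]
A=cv2.resize(a,None,fx=4,fy=4,interpolation=cv2.INTER_CUBIC)
B=cv2.resize(b,None,fx=2.2,fy=2.2,interpolation=cv2.INTER_CUBIC)
o=np.zeros((520,440+B.shape[1],3),np.uint8);o[:,:440]=A;o[:B.shape[0],440:]=B
cv2.imwrite("pics/z.png",cv2.convertScaleAbs(o,alpha=1.5,beta=20)); print(o.shape)
E
cat > h.py <<'E'
import numpy as np
def ray(c,u,v,fish=False):
    K=c["K"];E=c["extrinsics"];R=E[:3,:3];o=-R.T@E[:3,3]
    x,y=(u-K[0,2])/K[0,0],(v-K[1,2])/K[1,1]
    if fish:
        t=np.hypot(x,y);d=np.array([x/t*np.sin(t),y/t*np.sin(t),np.cos(t)])
    else: d=np.array([x,y,1.])
    d=R.T@d; return o,d/np.linalg.norm(d)
def atz(c,u,v,z,fish=False):
    o,d=ray(c,u,v,fish); return o+d*(z-o[2])/d[2]
def proj(c,p,fish=False):
    K=c["K"];q=c["extrinsics"]@np.append(p,1);q=q[:3]
    if fish:
        t=np.arctan2(np.hypot(q[0],q[1]),q[2]);n=np.hypot(q[0],q[1]);x,y=q[0]/n*t,q[1]/n*t
    else: x,y=q[0]/q[2],q[1]/q[2]
    return np.array([K[0,0]*x+K[0,2],K[1,1]*y+K[1,2]])
E
```

```text
(520, 792, 3)
```

View pics/z.png

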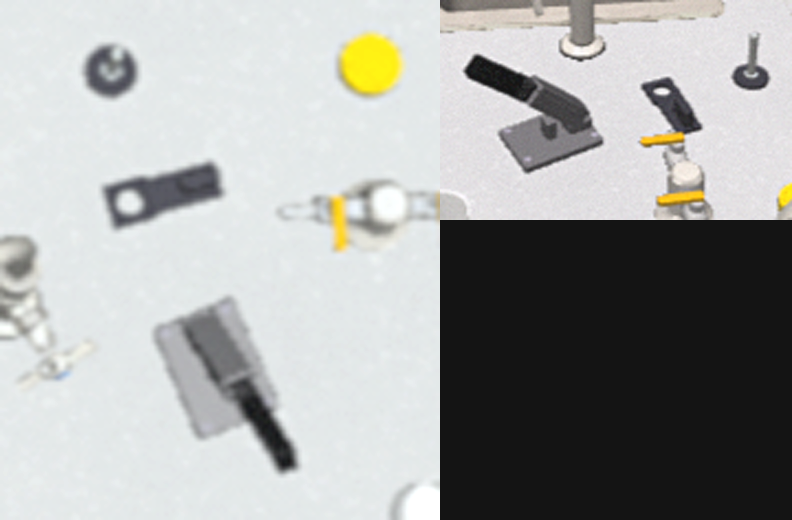

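Run:
```python
from bench import r
from h import *
t=r.capture("top");s=r.capture("side")
T=lambda X,Y,z:np.round(atz(t,290+X/4,145+Y/4,z),4)
S=lambda X,Y,z:np.round(atz(s,210+(X-440)/2.2,245+Y/2.2,z),4)
print("post foot",T(110,71,.006),"tip",T(118,52,.067),"side foot",S(751,76,.004),"tip",S(754,36,.067))
print("eye",T(129,202,.004),S(662,92,.004),"end",T(219,180,.006), "far", T(107,207,.006))
for p in [(155,328),(235,297),(278,404),(200,438)]: print("base",T(*p,.010))
print("mouth",T(240,383,.0806),S(534,85,.0806),"top",T(287,465,.138),S(474,68,.138))
print("col",T(10,260,.2), r.get_state()["tcp_pos"])
```

```text
post foot [ 0.6408 -0.2083  0.006 ] tip [ 0.6418 -0.2092  0.067 ] side foot [ 0.643  -0.2065  0.004 ] tip [ 0.6409 -0.2127  0.067 ]
eye [ 0.5333 -0.2252  0.004 ] [ 0.5343 -0.2262  0.004 ] end [ 0.5529 -0.2976  0.006 ] far [ 0.5285 -0.2073  0.006 ]
base [ 0.4308 -0.2464  0.01  ]
base [ 0.4574 -0.3102  0.01  ]
base [ 0.3726 -0.3447  0.01  ]
base [ 0.3441 -0.2829  0.01  ]
mouth [ 0.3825 -0.3038  0.0806] [ 0.3852 -0.2953  0.0806] top [ 0.3184 -0.3297  0.138 ] [ 0.3248 -0.3343  0.138 ]
col [ 0.4556 -0.1223  0.2   ] [0.23107301 0.58050948 0.25591787]
```

```bash
cat >> h.py <<'E'
from scipy.spatial.transform import Rotation as Ro
def down(yaw): return Ro.from_euler('xyz',[np.pi,0,np.radians(yaw)])
def delta(st,p,R):
    C=Ro.from_euler('xyz',st["eef_rot"])
    return np.round(C.inv().apply(np.array(p)-st["tcp_pos"]),4).tolist(), np.round((C.inv()*R).as_rotvec(),4).tolist()
E
python3 - <<'E'
from bench import r
from h import *
st=r.get_state()
for p in [(.231,.581,.46),(.39,.15,.46),(.548,-.2805,.46)]: print(delta(st,p,down(105)))
E
```

```text
([0.0002, 0.0003, -0.2041], [-0.0006, 0.0003, 0.9301])
([-0.3069, -0.3413, -0.2039], [-0.0006, 0.0003, 0.9301])
([-0.6129, -0.6829, -0.2036], [-0.0006, 0.0003, 0.9301])
```

```bash
python3 -m creep '[[[0,0,-0.04],[0,0,0]],[[0,0,-0.09],[0,0,0]],[[0,0,-0.14],[0,0,0.1]],[[0,0,-0.19],[0,0,0.2]],[[-0.02,-0.02,-0.204],[0,0,0.3]],[[-0.05,-0.056,-0.204],[0,0,0.4]],[[-0.08,-0.089,-0.204],[0,0,0.5]],[[-0.11,-0.123,-0.204],[0,0,0.6]],[[-0.14,-0.156,-0.204],[0,0,0.7]],[[-0.17,-0.19,-0.204],[0,0,0.8]],[[-0.2,-0.223,-0.204],[0,0,0.9]],[[-0.23,-0.256,-0.204],[0,0,0.93]]]' 0 30
python3 - <<'E'
from bench import r
from h import *
st=r.get_state();print(st["joint_positions"])
print(delta(st,(.548,-.2805,.46),down(105)),delta(st,(.548,-.2805,.22),down(105)))
E
```

```text
time: 1.45
tcp_pos: [0.3502, 0.256, 0.4604]
eef_rot: [3.141, -0.0, 1.83]
ft_force: [1.2, 0.6, 0.1]
width: 0.0426
finger_force: 0.0
[ 6.27867108e-01 -1.01220176e-01  1.71792033e+00 -8.28446610e-05
  1.52443779e+00  3.69154701e-01]
([-0.5693, 0.0539, 0.0003], [0.0005, -0.0001, -0.0031]) ([-0.5693, 0.0538, 0.2403], [0.0005, -0.0001, -0.0031])
```

```bash
python3 -m creep '[[[-0.045,0.004,0],[0,0,0]],[[-0.09,0.008,0],[0,0,0]],[[-0.14,0.013,0],[0,0,0]],[[-0.19,0.018,0],[0,0,0]],[[-0.24,0.023,0],[0,0,0]],[[-0.29,0.027,0],[0,0,0]],[[-0.34,0.032,0],[0,0,0]],[[-0.39,0.037,0],[0,0,0]],[[-0.44,0.042,0],[0,0,0]],[[-0.49,0.046,0],[0,0,0]],[[-0.535,0.051,0.02],[0,0,0]],[[-0.569,0.054,0.05],[0,0,0]]]'
python3 -m creep '[[[0,0,0.045],[0,0,0]],[[0,0,0.09],[0,0,0]],[[0,0,0.14],[0,0,0]],[[0,0,0.18],[0,0,0]],[[0,0,0.2],[0,0,0]],[[0,0,0.2],[0,0,0]]]'
python3 - <<'E'
from bench import r
from h import *
import cv2
c=r.capture("wrist");cv2.imwrite("pics/w1.png",c["pixels"])
st=r.get_state();print(st["joint_positions"],st["tcp_pos"],st["eef_rot"])
for n,p in dict(eye=(.5335,-.2255,.006),rib=(.548,-.2805,.029),tip=(.641,-.209,.067)).items(): print(n,proj(c,p,True))
E
```

```text
time: 2.65
tcp_pos: [0.5509, -0.281, 0.4111]
eef_rot: [3.139, 0.003, 1.832]
ft_force: [0.8, 0.9, -0.1]
width: 0.0426
finger_force: 0.0
time: 3.25
tcp_pos: [0.5478, -0.2768, 0.2068]
eef_rot: [-3.137, -0.004, 1.833]
ft_force: [-0.1, -0.2, 1.4]
width: 0.0427
finger_force: 0.0
[-4.70388991e-01  3.86191232e-01  1.69719638e+00 -2.51437340e-05
  1.06110962e+00 -7.32387398e-01] [ 0.54900734 -0.27747078  0.20915654] [-3.13941821e+00 -1.92584143e-03  1.83280494e+00]
eye [280.84528562 134.38674358]
rib [280.49494134 196.52531794]
tip [409.93755123 155.1939533 ]
```

View pics/w1.png

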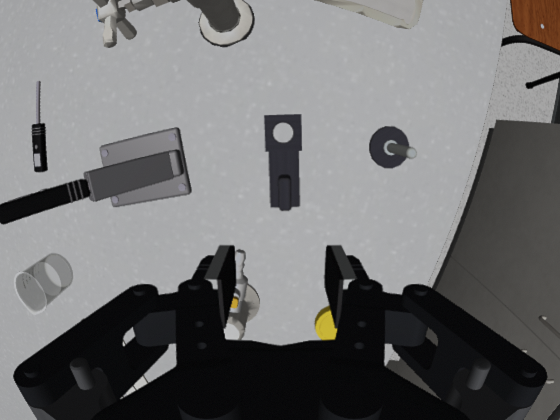

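Run:
```python
from bench import r
from h import *
c=r.capture("wrist");st=r.get_state();print(st["time"],st["tcp_pos"],st["eef_rot"])
for n,p in dict(eye=(283,132,.006),end=(285,209.5,.006),near=(282.5,115,.006),ribtop=(286,193,.029),ribfar=(284.5,178,.029),ribnear=(287,209,.029),tip=(411,153,.067),foot=(389,147,.006),ctop=(391,148,.009)).items(): print(n,np.round(atz(c,*p,True),4))
```

```text
3.35 [ 0.54998657 -0.27794774  0.21081547] [3.14154573e+00 6.08662068e-05 1.83281511e+00]
eye [ 0.5368 -0.2237  0.006 ]
end [ 0.5593 -0.2992  0.006 ]
near [ 0.532  -0.2076  0.006 ]
ribtop [ 0.5541 -0.2773  0.029 ]
ribfar [ 0.549  -0.2639  0.029 ]
ribnear [ 0.5591 -0.2921  0.029 ]
tip [ 0.6442 -0.2077  0.067 ]
foot [ 0.6448 -0.2077  0.006 ]
ctop [ 0.6461 -0.2081  0.009 ]
```

Run:
```python
from bench import r
from h import *
st=r.get_state()
print(delta(st,(.5525,-.279,.034),down(106.3)))
```

```text
([-0.0017, 0.0021, 0.1768], [0.0, 0.0001, -0.0225])
```

```bash
python3 -m creep '[[[-0.002,0.002,0.04],[0,0,-0.0225]],[[-0.002,0.002,0.08],[0,0,-0.0225]],[[-0.002,0.002,0.12],[0,0,-0.0225]],[[-0.002,0.002,0.145],[0,0,-0.0225]],[[-0.002,0.002,0.16],[0,0,-0.0225]],[[-0.002,0.002,0.17],[0,0,-0.0225]],[[-0.002,0.002,0.177],[0,0,-0.0225]],[[-0.002,0.002,0.177],[0,0,-0.0225]],[[-0.002,0.002,0.177],[0,0,-0.0225]]]'
python3 -m creep '[[[0,0,0],[0,0,0]],[[0,0,0],[0,0,0]],[[0,0,0],[0,0,0]],[[0,0,0],[0,0,0]],[[0,0,0],[0,0,0]],[[0,0,0],[0,0,0]],[[0,0,0],[0,0,0]],[[0,0,0],[0,0,0]]]' -1 40
```

```text
time: 4.25
tcp_pos: [0.5528, -0.2796, 0.0343]
eef_rot: [3.14, 0.001, 1.855]
ft_force: [0.2, 0.1, 0.2]
width: 0.0429
finger_force: 0.0
time: 5.05
tcp_pos: [0.5527, -0.2795, 0.0342]
eef_rot: [3.141, 0.001, 1.855]
ft_force: [-1.0, -0.0, 6.0]
width: 0.0111
finger_force: 40.2
```

Run:
```python
from bench import r
from h import *
st=r.get_state()
C=Ro.from_euler('xyz',st["eef_rot"])
print(delta(st,(.6590,-.263,.134),C))
```

```text
([-0.0141, 0.1068, -0.0997], [0.0, 0.0, 0.0])
```

```bash
python3 -m creep '[[[0,0,-0.02],[0,0,0]],[[0,0,-0.05],[0,0,0]],[[0,0,-0.08],[0,0,0]],[[0,0,-0.1],[0,0,0]],[[-0.002,0.02,-0.1],[0,0,0]],[[-0.006,0.045,-0.1],[0,0,0]],[[-0.009,0.07,-0.1],[0,0,0]],[[-0.012,0.09,-0.1],[0,0,0]],[[-0.014,0.1,-0.1],[0,0,0]],[[-0.014,0.107,-0.1],[0,0,0]],[[-0.014,0.107,-0.1],[0,0,0]],[[-0.014,0.107,-0.1],[0,0,0]]]'
python3 -m creep '[[[0,0,0],[0,0,0]],[[0,0,0],[0,0,0]]]'
python3 - <<'E'
from bench import r
from h import *
import cv2
c=r.capture("wrist");s=r.capture("side");t=r.capture("top")
k=lambda a,u,v,w,h,f:cv2.resize(a["pixels"][v:v+h,u:u+w],None,fx=f,fy=f,interpolation=cv2.INTER_CUBIC)
o=np.zeros((600,800,3),np.uint8)
o[:480,:480]=k(c,220,80,120,120,4);o[:300,480:800]=k(s,300,210,80,75,4);o[300:600,480:800]=k(t,290,130,80,75,4)
cv2.imwrite("pics/w2.png",cv2.convertScaleAbs(o,alpha=1.4,beta=20))
print(r.get_state()["tcp_pos"],r.get_state()["width"])
for q,f in((c,1),(s,0),(t,0)): print(proj(q,(.6430,-.2083,.067),f))
E
```

```text
time: 6.25
tcp_pos: [0.6579, -0.2627, 0.1331]
eef_rot: [-3.141, -0.0, 1.855]
ft_force: [-0.8, -1.0, -2.2]
width: 0.0114
finger_force: 39.3
time: 6.45
tcp_pos: [0.6582, -0.2628, 0.1334]
eef_rot: [-3.141, -0.0, 1.855]
ft_force: [0.6, -0.5, -0.5]
width: 0.0114
finger_force: 39.3
[ 0.65851924 -0.26279478  0.1334104 ] 0.011026379466489421
[281.70509817 137.01639635]
[353.19282218 260.28640621]
[319.21672952 157.61917467]
```

View pics/w2.png

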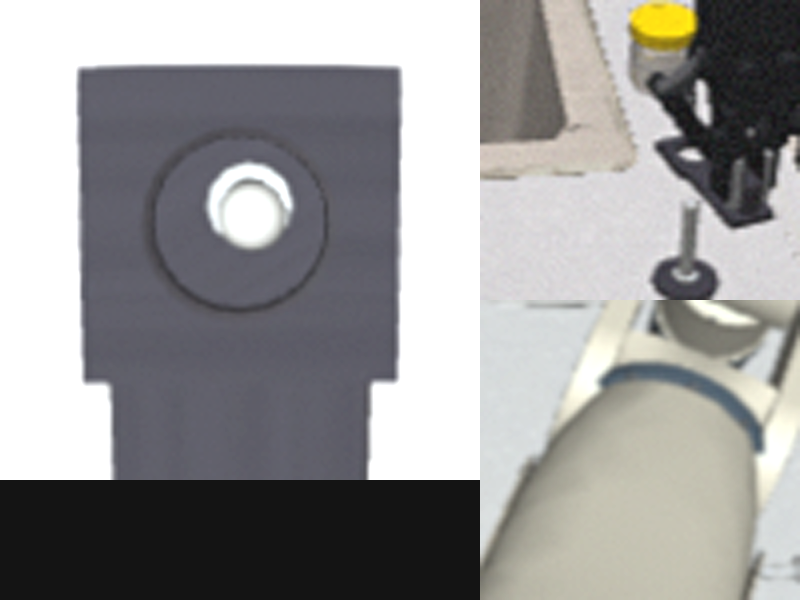

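Run:
```python
from bench import r
from h import *
c=r.capture("wrist");st=r.get_state()
e=atz(c,280.5,135.6,.105,True);p=atz(c,282.75,133.3,.064,True);f=atz(c,280.3,131.8,.009,True)
C=Ro.from_euler('xyz',st["eef_rot"])
print(e,p,f,C.inv().apply(p-e),st["tcp_pos"])
```

```text
[ 0.64196194 -0.2059964   0.105     ] [ 0.64337834 -0.20615612  0.064     ] [ 0.64232323 -0.20751861  0.009     ] [-0.00054986  0.00131447  0.04100002] [ 0.65858751 -0.26272192  0.13336957]
```

```bash
python3 -m creep '[[[-0.0005,0.001,0],[0,0,0]],[[-0.0005,0.001,0.015],[0,0,0]],[[-0.0005,0.001,0.03],[0,0,0]],[[-0.0005,0.001,0.045],[0,0,0]],[[-0.0005,0.001,0.055],[0,0,0]],[[-0.0005,0.001,0.065],[0,0,0]],[[-0.0005,0.001,0.075],[0,0,0]],[[-0.0005,0.001,0.082],[0,0,0]],[[-0.0005,0.001,0.082],[0,0,0]],[[-0.0005,0.001,0.082],[0,0,0]]]'
```

```text
time: 7.65
tcp_pos: [0.66, -0.2629, 0.0514]
eef_rot: [3.141, 0.0, 1.855]
ft_force: [-1.2, 0.2, -1.0]
width: 0.0107
finger_force: 39.3
```

```bash
python3 -m creep '[[[0,0,0.002],[0,0,0]],[[0,0,0.004],[0,0,0]],[[0,0,0.006],[0,0,0]],[[0,0,0.008],[0,0,0]],[[0,0,0.0095],[0,0,0]],[[0,0,0.0105],[0,0,0]],[[0,0,0.0105],[0,0,0]],[[0,0,0.0105],[0,0,0]]]'
python3 - <<'E'
from bench import r
from h import *
import cv2
c=r.capture("wrist");s=r.capture("side")
k=lambda a,u,v,w,h,f:cv2.resize(a["pixels"][v:v+h,u:u+w],None,fx=f,fy=f,interpolation=cv2.INTER_CUBIC)
o=np.hstack([k(c,220,70,80*2,140,2.5),k(s,320,225,80,70,5)])
cv2.imwrite("pics/w3.png",cv2.convertScaleAbs(o,alpha=1.4,beta=20));print(o.shape)
E
```

```text
time: 8.45
tcp_pos: [0.6599, -0.2628, 0.0408]
eef_rot: [-3.142, -0.0, 1.855]
ft_force: [-0.3, -0.1, -1.1]
width: 0.0111
finger_force: 39.3
(350, 800, 3)
```

View pics/w3.png

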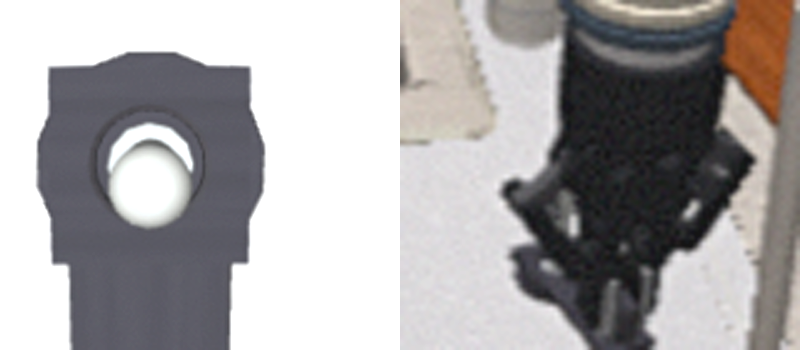

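The post stands through the eye, the collar sits inside it, and the force is near zero, so the tally is down at the foot. Releasing and rising.

```bash
python3 -m creep '[[[0,0,0],[0,0,0]],[[0,0,0],[0,0,0]],[[0,0,0],[0,0,0]],[[0,0,0],[0,0,0]],[[0,0,-0.01],[0,0,0]],[[0,0,-0.03],[0,0,0]],[[0,0,-0.06],[0,0,0]],[[0,0,-0.1],[0,0,0]],[[0,0,-0.15],[0,0,0]],[[0,0,-0.2],[0,0,0]],[[0,0,-0.22],[0,0,0]],[[0,0,-0.22],[0,0,0]]]' -0.1 40
python3 - <<'E'
from bench import r
from h import *
import cv2
c=r.capture("wrist");cv2.imwrite("pics/w4.png",c["pixels"])
st=r.get_state();print(st["tcp_pos"],st["joint_positions"])
# holder
x=np.array([np.cos(np.radians(22.5)),np.sin(np.radians(22.5)),0]);m=np.array([.384,-.300,.0806])
a=np.radians(47.5);ax=-x*np.sin(a)+np.array([0,0,np.cos(a)])
for s in (0,.05,.085): print(s,m+ax*s,proj(c,m+ax*s,1))
print(delta(st,(.42,-.33,.28),down(22.5)),delta(st,(.42,-.33,.28),down(202.5)))
E
```

```text
time: 9.75
tcp_pos: [0.6617, -0.2636, 0.2666]
eef_rot: [3.135, 0.005, 1.855]
ft_force: [-0.7, 0.2, -0.5]
width: 0.0383
finger_force: 0.0
[ 0.66061818 -0.26308268  0.26357923] [-3.81098722e-01  4.78846657e-01  1.42509384e+00  8.35132586e-06
  1.23347683e+00 -6.65614482e-01]
0 [ 0.384  -0.3     0.0806] [ 37.50510158 156.28080516]
0.05 [ 0.34994223 -0.31410719  0.11437951] [ -1.26509168 166.55085589]
0.085 [ 0.32610179 -0.32398222  0.13802517] [-27.68268108 174.25526032]
([0.0033, -0.2497, -0.0173], [0.0046, -0.0003, 1.4626]) ([0.0033, -0.2497, -0.0173], [0.0003, 0.0047, -1.679])
```

View pics/w4.png

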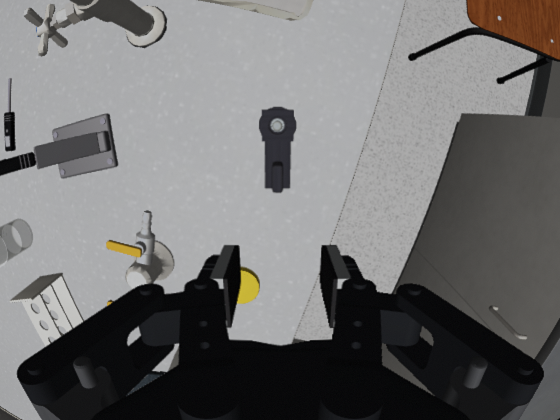

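Through the wrist camera the tally hangs on the post, with the eye round it at (277,125) and the gripper clear. Next, the tester.

Run:
```python
from bench import r
from h import *
st=r.get_state()
print(delta(st,(.345,-.316,.28),down(22.5)))
```

```text
([0.0378, -0.3177, -0.0176], [0.0046, -0.0003, 1.4626])
```

```bash
python3 -m creep '[[[0.004,-0.03,-0.018],[0,0,0.12]],[[0.008,-0.06,-0.018],[0,0,0.26]],[[0.012,-0.09,-0.018],[0,0,0.4]],[[0.016,-0.125,-0.018],[0,0,0.54]],[[0.02,-0.16,-0.018],[0,0,0.68]],[[0.023,-0.19,-0.018],[0,0,0.82]],[[0.027,-0.22,-0.018],[0,0,0.96]],[[0.03,-0.25,-0.018],[0,0,1.1]],[[0.034,-0.28,-0.018],[0,0,1.24]],[[0.037,-0.305,-0.018],[0,0,1.36]],[[0.038,-0.318,-0.018],[0,0,1.46]],[[0.038,-0.318,-0.018],[0,0,1.46]]]'
python3 -m creep '[[[0,0,0],[0,0,0]],[[0,0,0],[0,0,0]],[[0,0,0],[0,0,0]]]'
python3 - <<'E'
from bench import r
from h import *
import cv2
c=r.capture("wrist");cv2.imwrite("pics/w5.png",c["pixels"])
st=r.get_state();print(st["tcp_pos"],st["eef_rot"],st["joint_positions"])
x=np.array([np.cos(np.radians(22.5)),np.sin(np.radians(22.5)),0]);m=np.array([.384,-.300,.0806])
a=np.radians(47.5);ax=-x*np.sin(a)+np.array([0,0,np.cos(a)])
for s in (0,.05,.085): print(s,m+ax*s,proj(c,m+ax*s,1))
E
```

```text
time: 11.0
tcp_pos: [0.342, -0.3151, 0.2776]
eef_rot: [-3.139, 0.001, 0.392]
ft_force: [0.4, 0.7, -0.6]
width: 0.0384
finger_force: 0.0
time: 11.3
tcp_pos: [0.3446, -0.3154, 0.2785]
eef_rot: [-3.141, 0.0, 0.397]
ft_force: [0.5, 0.3, -0.3]
width: 0.0384
finger_force: 0.0
[ 0.34457918 -0.31540536  0.27854354] [-3.14124434e+00  7.71962725e-05  3.97233041e-01] [-7.44485000e-01  7.98297124e-02  1.93233448e+00  8.26161774e-05
  1.12977732e+00  4.29043020e-01]
0 [ 0.384  -0.3     0.0806] [280.83995808 144.73613558]
0.05 [ 0.34994223 -0.31410719  0.11437951] [280.73500789 189.16199685]
0.085 [ 0.32610179 -0.32398222  0.13802517] [280.64243079 225.27860721]
```

View pics/w5.png

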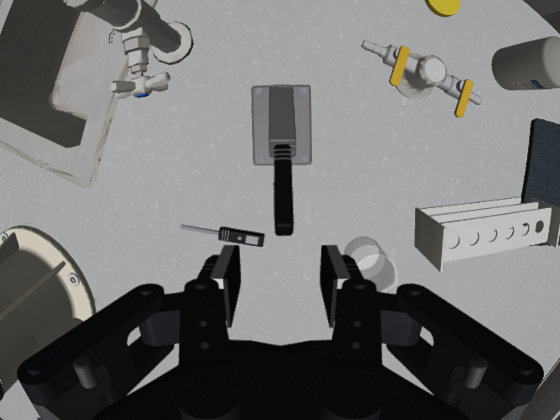

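Run:
```python
from bench import r
from h import *
c=r.capture("wrist");st=r.get_state()
C=Ro.from_euler('xyz',st["eef_rot"])
for u,v,z in [(283,146,.0806+.0085),(284,190,.114),(284.3,224,.146)]:
    p=atz(c,u,v,z,True);print(p,C.inv().apply(p-st["tcp_pos"]))
x=np.array([np.cos(np.radians(22.5)),np.sin(np.radians(22.5)),0]);m=np.array([.384,-.300,.0806])
a=np.radians(47.5);ax=-x*np.sin(a)+np.array([0,0,np.cos(a)]);g=m+ax*.047+[0,0,.006]
print(g,C.inv().apply(g-st["tcp_pos"]))
```

```text
[ 0.38420508 -0.30210687  0.0891    ] [0.04181654 0.00310219 0.18949819]
[ 0.35022425 -0.31713275  0.114     ] [0.00466714 0.00382143 0.16460063]
[ 0.33063024 -0.325263    0.146     ] [-0.01654881  0.00373878  0.13260215]
[ 0.35198569 -0.31326076  0.11835274] [0.0077878  0.0009298  0.16024847]
```

```bash
python3 -m creep '[[[0.006,0.0035,0.02],[0,0,0]],[[0.006,0.0035,0.05],[0,0,0]],[[0.006,0.0035,0.08],[0,0,0]],[[0.006,0.0035,0.11],[0,0,0]],[[0.006,0.0035,0.13],[0,0,0]],[[0.006,0.0035,0.145],[0,0,0]],[[0.006,0.0035,0.155],[0,0,0]],[[0.006,0.0035,0.16],[0,0,0]],[[0.006,0.0035,0.16],[0,0,0]],[[0.006,0.0035,0.16],[0,0,0]]]'
python3 -m creep '[[[0,0,0],[0,0,0]],[[0,0,0],[0,0,0]],[[0,0,0],[0,0,0]],[[0,0,0],[0,0,0]],[[0,0,0],[0,0,0]],[[0,0,0],[0,0,0]],[[0,0,0],[0,0,0]]]' -1 50
```

```text
time: 12.4
tcp_pos: [0.3513, -0.3168, 0.1193]
eef_rot: [3.141, -0.0, 0.395]
ft_force: [-0.5, 0.0, 0.6]
width: 0.0387
finger_force: 0.0
time: 13.1
tcp_pos: [0.351, -0.3165, 0.1193]
eef_rot: [3.141, -0.0, 0.395]
ft_force: [-1.7, 2.1, 6.7]
width: 0.0154
finger_force: 49.8
```

```bash
python3 -m creep '[[[-0.003,0,-0.003],[0,0,0]],[[-0.007,0,-0.007],[0,0,0]],[[-0.012,0,-0.012],[0,0,0]],[[-0.017,0,-0.017],[0,0,0]],[[-0.017,0,-0.017],[0,0,0]]]'
```

```text
time: 13.6
tcp_pos: [0.3344, -0.3235, 0.1364]
eef_rot: [3.141, 0.0, 0.395]
ft_force: [-0.6, 0.5, -0.0]
width: 0.0148
finger_force: 48.8
```

Low forces, so continuing the draw.

```bash
python3 -m creep '[[[-0.005,0,-0.005],[0,0,0]],[[-0.011,0,-0.011],[0,0,0]],[[-0.018,0,-0.018],[0,0,0]],[[-0.025,0,-0.025],[0,0,0]],[[-0.032,0,-0.032],[0,0,0]],[[-0.038,0,-0.038],[0,0,0]],[[-0.044,0,-0.044],[0,0,0]],[[-0.048,0,-0.048],[0,0,0]],[[-0.048,0,-0.06],[0,0,0]],[[-0.048,0,-0.08],[0,0,0]],[[-0.048,0,-0.1],[0,0,0]],[[-0.048,0,-0.1],[0,0,0]]]'
python3 - <<'E'
from bench import r
from h import *
st=r.get_state()
print(st["joint_positions"],delta(st,(.37,-.31,.34),Ro.from_euler('xyz',st["eef_rot"])))
E
```

```text
time: 14.8
tcp_pos: [0.292, -0.3427, 0.2385]
eef_rot: [3.137, -0.001, 0.395]
ft_force: [-0.2, -0.9, -1.1]
width: 0.0152
finger_force: 48.9
[-8.68486949e-01  9.53959803e-02  2.01275627e+00  1.06573821e-04
  1.02891103e+00  3.06925417e-01] ([0.0847, 0.0003, -0.1013], [0.0, 0.0, 0.0])
```

```bash
python3 -m creep '[[[0,0,-0.03],[0,0,0]],[[0,0,-0.06],[0,-0.06,0]],[[0.01,0,-0.09],[0,-0.15,0]],[[0.02,0,-0.1],[0,-0.24,0]],[[0.03,0,-0.1],[0,-0.33,0]],[[0.04,0,-0.1],[0,-0.42,0]],[[0.05,0,-0.1],[0,-0.51,0]],[[0.06,0,-0.1],[0,-0.6,0]],[[0.07,0,-0.1],[0,-0.69,0]],[[0.08,0,-0.1],[0,-0.77,0]],[[0.085,0,-0.1],[0,-0.82,0]],[[0.085,0,-0.1],[0,-0.829,0]]]'
python3 -m creep '[[[0,0,0],[0,0,0]],[[0,0,0],[0,0,0]],[[0,0,0],[0,0,0]]]'
python3 - <<'E'
from bench import r
from h import *
import cv2
st=r.get_state();C=Ro.from_euler('xyz',st["eef_rot"]);print(st["joint_positions"],C.as_matrix()[:,2])
s=r.capture("side");t=r.capture("top");w=r.capture("wrist")
g=st["tcp_pos"]+C.apply([0,0,.006])
k=lambda a,u,v,w,h,f:cv2.resize(a["pixels"][v:v+h,u:u+w],None,fx=f,fy=f,interpolation=cv2.INTER_CUBIC)
u,v=proj(s,g).astype(int);print(u,v,proj(s,g-[0,0,.12]),proj(s,g+[0,0,.04]))
o=np.hstack([k(s,u-50,v-40,100,150,4),cv2.resize(w["pixels"],(400,300))[:600] if 0 else cv2.copyMakeBorder(cv2.resize(w["pixels"],(400,300)),0,300,0,0,0)])
cv2.imwrite("pics/w6.png",cv2.convertScaleAbs(o,alpha=1.4,beta=20));cv2.imwrite("pics/s6.png",s["pixels"])
E
```

```text
time: 16.0
tcp_pos: [0.3702, -0.3081, 0.3341]
eef_rot: [-3.138, 0.832, 0.4]
ft_force: [-0.8, 0.2, -1.0]
width: 0.0152
finger_force: 48.8
time: 16.3
tcp_pos: [0.3689, -0.3091, 0.3363]
eef_rot: [3.141, 0.827, 0.394]
ft_force: [-0.5, -0.2, -0.4]
width: 0.0154
finger_force: 48.9
[-0.36083525  0.37359677  1.65667325 -0.53922723  1.75177728  0.89652937] [-0.67948949 -0.28344209 -0.67672344]
239 192 [241.99017367 241.15074016] [238.9387433  175.65101571]
```

View pics/w6.png

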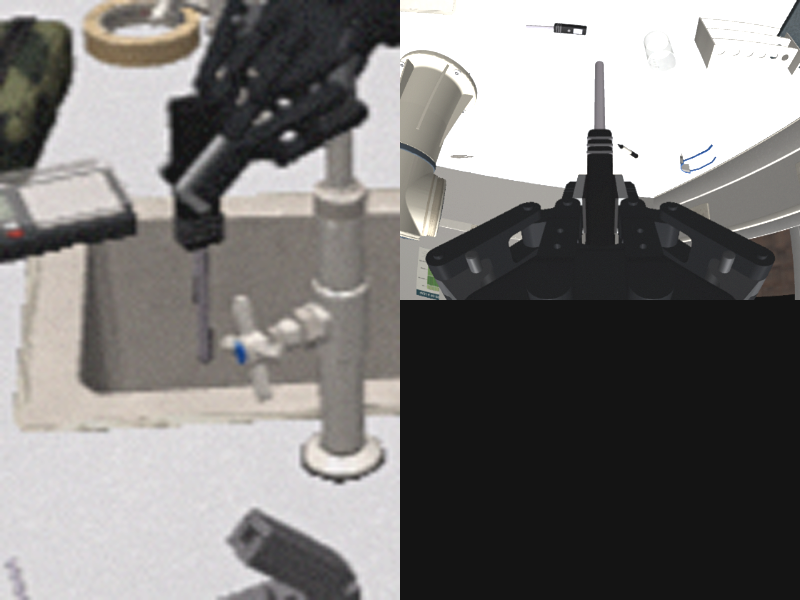

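Run:
```python
from bench import r
from h import *
import cv2
c=r.capture("side");st=r.get_state();C=Ro.from_euler('xyz',st["eef_rot"]);g=st["tcp_pos"]+C.apply([0,0,.006])
G=cv2.cvtColor(c["pixels"],cv2.COLOR_BGR2GRAY).astype(float)
P=[]
for v in range(216,241):
    row=G[v,232:247]; bg=np.median(row); w=np.clip(bg-row-8,0,None); P.append((v,232+(w*np.arange(15)).sum()/w.sum()))
P=np.array(P);k=np.polyfit(P[:,0],P[:,1],1);res=P[:,1]-np.polyval(k,P[:,0]);print("slope",k[0],"res",res.std())
def sl(ax):
    a=proj(c,g-ax*.06);b=proj(c,g-ax*.12);return (b[0]-a[0])/(b[1]-a[1])
x=np.array([np.cos(.394),np.sin(.394),0])
for d in(-3,-2,-1,0,1,2,3): 
    a=np.radians(d);print(d,round(sl(x*np.sin(a)+np.array([0,0,np.cos(a)])),4))
w=r.capture("wrist")["pixels"]; cv2.imwrite("pics/w7.png",w)
W=cv2.cvtColor(w,cv2.COLOR_BGR2GRAY)
for v in (95,110,130,150,170): 
    row=W[v,255:305].astype(float); b=np.where(row<np.median(row)-25)[0]+255; print(v,b.min() if len(b) else None,b.max() if len(b) else None)
```

```text
slope 0.08339008624042378 res 0.7919094882648215
-3 0.1027
-2 0.0838
-1 0.065
0 0.0465
1 0.0281
2 0.0099
3 -0.0082
95 273 285
110 272 285
130 272 286
150 271 286
170 271 287
```

Run:
```python
import cv2,numpy as np
from bench import r
G=np.mean([cv2.cvtColor(r.capture("side")["pixels"],cv2.COLOR_BGR2GRAY).astype(float) for _ in range(6)],0)
for v in range(174,246,2): print(v,G[v,228:250].astype(int).tolist())
```

```text
174 [140, 140, 141, 141, 143, 143, 145, 146, 144, 102, 44, 9, 5, 11, 17, 19, 21, 16, 12, 4, 9, 28]
176 [140, 141, 143, 142, 109, 84, 68, 55, 36, 25, 15, 6, 8, 10, 12, 15, 15, 9, 7, 11, 35, 67]
178 [142, 142, 121, 59, 7, 3, 5, 8, 8, 10, 10, 9, 8, 7, 5, 6, 9, 10, 8, 14, 37, 32]
180 [140, 144, 129, 69, 9, 2, 5, 3, 4, 4, 2, 4, 4, 5, 3, 5, 9, 11, 10, 14, 16, 20]
182 [140, 144, 145, 87, 11, 1, 4, 3, 1, 3, 4, 3, 4, 5, 3, 4, 5, 10, 16, 16, 17, 18]
184 [141, 143, 145, 86, 11, 2, 5, 5, 1, 4, 5, 5, 6, 3, 2, 0, 4, 15, 16, 13, 15, 10]
186 [140, 143, 145, 90, 19, 0, 1, 3, 3, 4, 3, 4, 0, 1, 27, 85, 80, 36, 12, 7, 7, 10]
188 [141, 142, 144, 92, 21, 3, 1, 4, 5, 2, 0, 0, 14, 63, 105, 96, 65, 40, 22, 18, 14, 13]
190 [139, 141, 126, 77, 26, 3, 3, 1, 3, 1, 7, 47, 97, 101, 74, 45, 28, 19, 13, 8, 8, 7]
192 [142, 135, 115, 65, 16, 1, 1, 0, 1, 32, 91, 105, 78, 49, 32, 18, 14, 8, 9, 11, 8, 6]
194 [112, 72, 32, 8, 2, 1, 0, 16, 70, 106, 90, 61, 39, 25, 18, 11, 6, 7, 10, 11, 7, 19]
196 [136, 98, 39, 4, 0, 10, 53, 98, 99, 68, 44, 28, 22, 16, 6, 11, 9, 10, 2, 13, 60, 119]
198 [140, 144, 138, 97, 44, 81, 101, 75, 4
[... 1506 characters left out ...]
7, 54, 64, 70, 70, 70, 70, 69, 79, 92, 99]
232 [71, 71, 70, 69, 70, 70, 71, 71, 69, 71, 65, 60, 53, 33, 56, 73, 71, 71, 70, 71, 83, 93]
234 [71, 70, 71, 71, 71, 71, 70, 71, 71, 72, 64, 59, 54, 35, 57, 71, 72, 68, 69, 67, 70, 83]
236 [71, 72, 72, 71, 71, 71, 70, 70, 72, 73, 67, 59, 53, 38, 57, 70, 80, 107, 130, 111, 107, 125]
238 [73, 73, 73, 71, 71, 72, 71, 72, 72, 72, 63, 58, 53, 38, 57, 73, 95, 107, 116, 94, 61, 75]
240 [71, 72, 73, 73, 72, 73, 71, 72, 72, 70, 53, 52, 54, 47, 61, 72, 71, 68, 67, 54, 34, 26]
242 [70, 72, 71, 72, 71, 72, 71, 69, 71, 70, 65, 50, 44, 59, 70, 72, 70, 71, 72, 71, 57, 36]
244 [71, 70, 71, 70, 71, 72, 72, 70, 70, 71, 72, 71, 72, 71, 71, 71, 70, 71, 71, 70, 69, 68]
```

The handle and stem edges in the side view match a true vertical to within about 0.5°. The tip is about 0.2 m up and the arm is still, so I'm handing in.

```bash
python3 -m creep '[[[0,0,0],[0,0,0]],[[0,0,0],[0,0,0]],[[0,0,0],[0,0,0]]]'; python3 -c "
from bench import r
print(r.finish_job())"
```

```text
time: 17.15
tcp_pos: [0.3693, -0.3088, 0.3358]
eef_rot: [-3.142, 0.829, 0.395]
ft_force: [-0.0, -0.4, -0.1]
width: 0.0155
finger_force: 48.9
the job is handed in; nothing more can be done
None
```

I handed the job in at about 17 s of the 64 s limit: the tally hangs on the post at its foot, released, and the tester is out of its holder and held still, stem down and upright to within about 0.5°, tip about 0.2 m above the worktop; the jar and lid were not touched (no verdict came back).

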